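# Feed a tube rack past the sprung gate of the filler chute

### The job

The grey rack of joint-filler tubes stands in the chute, short of the gate. With one fingertip push the yellow gate flap outwards and hold it, so that its red stop stays off the rack, while your other finger pushes the rack along the chute until all of it is past the red stop; then let the gate spring shut behind the rack and take your hand away. Only push: do not lift or tip the rack, do not let the gate down on it, and leave the other things where they are.

Things in the scene. Friction and masses are not known exactly. Their poses are not given: they have to be found in the camera images.
- chute: Aluminium chute fixed to the bench, yaw up to 0.3 rad either way. Origin: table level, lane centre line, in the plane of the gate's red stop. x = along the lane in the pushing direction (away from the robot), y = left (gate side), z up. Lane floor 6 mm above the table, lane 69 mm wide, x -205 (open loading end) to +216 mm (end stop). Right wall 36 mm high, left curb 20 mm (36 past the gate).
- gate (a joint): Outward tilt of the gate flap, rad: 0 upright and shut, limit 1.05 leaning out to chute +y. A spring shuts it: 0.06 N m at 0 plus 0.3 N m per rad (about 5 N on a finger 45 mm above the table at 0.8 rad). Hinge line parallel to the lane, so the rack cannot push it open. The red stop is clear of the rack from 0.65 rad up (0.7 to 0.95 is a good hold); below that it bars the way.
- flap: The gate's flat yellow flap, 3 mm thick, parallel to the lane, turning with the gate. Origin on the hinge line, at chute x 0, y +46, 10 mm above the table; its x along the lane, z up the flap. It spans x -192 to +2 mm and z 6 to 82 mm (top 92 mm above the table when shut); inner face at its y -1.5 mm. A finger may push it out anywhere and slide along it.
- gate_stop (a point): Middle of the inner edge of the red stop: a plate 4 mm thick (chute x -2 to +2 mm) standing square on the flap's far end, reaching 45 mm inwards, 42 to 74 mm from the hinge line (shut: 52 to 84 mm above the table, edge at chute y +1 mm). A finger holding the flap cannot slide past it, so the pushing finger must run 20 mm or more ahead of the holding one.
- rack_rear (a point): Middle of the flat rear wall of the grey rack (the face to push, towards the loading end), 39 mm above the rack's underside, x to the rack's front. At the start the rack's front is 15 to 55 mm short of the stop.
- tube_rack: Grey plastic rack with blue, green and orange capped tubes fixed in it, loose on the lane floor. 76 mm long (along the lane), 64 wide, end walls 72 high, tubes to 89 high; 0.3 to 0.65 kg. Origin under its centre, x to its front (within 0.05 rad of the lane), z up.
- far_rack: Black rack of red and yellow tubes, same size, standing in the far end of the chute: origin under its centre, about 172 mm past the stop. Leave it alone.
- loose_tube: Single white filler tube with a green cap standing on its cap on the table, 26 mm across, 87 mm high, some 110 mm right of the lane centre. Origin under its centre. Leave it alone.
- putty_jar: Jar with a blue cap, 62 mm across, 75 mm high, right of the far half of the chute. Origin under its centre. Leave it alone.
- seam_roller: Seam roller lying left of the chute, some 200 mm from the lane centre: wooden handle, white roller, 170 mm long, 30 mm high. Origin at table level under the front end of its handle. Leave it alone.
- tape_measure: Yellow tape measure left of the far half of the chute, 62 x 36 x 60 mm. Origin under its centre. Leave it alone.
- spray_bottle: White spray bottle with a green head, 215 mm high, at the left of the bench. Origin under its centre. Leave it alone.
- cartridge: White and blue sealant cartridge standing at the right, 49 mm across, 240 mm high. Origin under its centre. Leave it alone.
- paste_brush: Wide paste brush lying at the right, 190 mm long, 110 mm wide, 22 mm high. Origin at table level where handle and head meet. Leave it alone.
There are look-alikes about, which are no part of the job. Leave any purple look-alike of the tube_rack alone.

How it is judged (in metres and radians):
On the way, in this order (a step that is already met when the one before it is completed fails the run):
1. a finger holds the gate flap open, clear of the rack, before the rack has reached the stop (value of joint gate above 0.58 rad and contact force between the fingers and flap above 0.3 N and x of rack_rear in the frame of chute below -0.076 m), for 0.1 s.
2. the whole rack is past the red stop with the gate still held open by a finger (x of rack_rear in the frame of chute above 0.003 m and value of joint gate above 0.55 rad and contact force between the fingers and flap above 0.3 N), for 0.1 s.
At the end, for the whole second after the job is handed in: The rack stands flat in the lane (tilt under 0.08 rad, centred within 12 mm) with its rear wall at least 3 mm past the middle of the red stop, and the gate has closed behind it (tilt under 0.05 rad); the rack is at rest (x of rack_rear in the frame of chute above 0.003 m and y of rack_rear in the frame of chute between -0.012 and 0.012 m and angle between rack_rear's own z axis and vertical below 0.08 rad and height (world z) of rack_rear below 0.052 m and value of joint gate below 0.05 rad and linear speed of tube_rack below 0.02 m/s); the robot touches nothing.
It fails at once if the rack is lifted more than 10 mm (height (world z) of rack_rear above 0.055 m).
It fails at once if the rack is tipped (angle between rack_rear's own z axis and vertical above 0.25 rad).
It fails at once if the gate bears on the rack, or the rack on the gate's stop, with more than 2.5 N (contact force between flap and tube_rack above 2.5 N).
It fails at once if another thing is moved by more than 30 mm (distance of any of far_rack, loose_tube, putty_jar, seam_roller, tape_measure, spray_bottle, cartridge, paste_brush from where it was at the start of the episode above 0.03 m).
It also fails if it takes over 48 s, if anything falls off the work surface, if the arm or the gripper's body presses on something with over 40 N, if the wrist force passes 120 N, or if a joint passes its speed limit or range.

### The arm

A 6-joint arm with a two-finger parallel gripper is mounted at the origin on the work surface. World frame = base frame: x ahead of the robot, y to its left, z up, the work surface at z = 0. Lengths are in mm, angles in degrees, forces in N, time in s.
With the tool pointing down it reaches from about 300 to 850 mm from the base axis. Payload 4.2 kg.
Tool frame: the origin (TCP) lies midway between the tips of the shut fingers; the grasp point (between the pads) lies 19 mm behind it; z points along the fingers, y is the direction in which the jaws open and shut (so a half turn about z gives the same grasp; the last joint's range is limited). The gripper opens to 91 mm and grips with 3 to 60 N. Pads are 32 mm wide; open, the fingers measure 118 mm over their backs; the gripper's body (76 mm by 178 mm) begins 60 mm behind the grasp point.
Start: joints at [-75.86, 18.312, 89.639, -0, 72.044, -1.146], TCP at [151.599, -554.672, 213.976] pointing down, gripper open.
Joint ranges: [-177.97, 177.97], [-48.28, 115.42], [12.27, 149.76], [-77.06, 257.06], [2.81, 150.46], [-146.56, 146.56]. Speed limits (degrees/s): [147.25, 147.25, 180, 180, 180, 180].

### API

Orientations are given as [roll, pitch, yaw] about the fixed x, y, z axes, in that order (R = Rz(yaw) Ry(pitch) Rx(roll)).
In Python, from workcell import * gives the robot as it stands.
- The arm moves only by the tool arm_command, never from a script. Its argument "deltas" is text: rows parted by semicolons, each of 7 numbers parted by spaces: the shift along the tool's x, y, z in mm, then the turn, a rotation vector about the tool's x, y, z in degrees, then the finger opening in mm, from 0 to 91.2. In form: x y z wx wy wz hand; .... A call has 1 to 5 rows; each row shifts and turns the commanded pose from where the row before left it, along the tool's axes as they then stand; what a row does not reach is not made up. A row lasts 1/8 s, in which the tool goes at most 62.5 mm and 10.7 degrees, less where a joint would pass 70% of its speed; a pose out of reach is approached as far as the arm can. A call is refused whole if a number of a shift passes 62.5 or a number of a turn 10.7, either way. A call with a gripper value outside its range is refused whole. The fingers move at their own pace and stop on an object; "force" is the grip in N (left out, the last holds). Time passes only in rows, so rows that do not move let the fingers close. It gives the time, the measured TCP pose, the force and the opening at its end, in the units of the state.
- state(): the state, without advancing time (a new reading comes with each control period).
- grab_frame(name): name is "scene" or "top"; returns the picture (420x560x3 uint8, red, green, blue); there is no depth.
- camera_model(name): a dict with "fx", "fy", "cx", "cy" (pixels), "rvec" (rotation vector, rad) and "tvec" (3), from world to camera coordinates, as OpenCV has them. Camera axes: x right, y down, z forward; pixel columns grow to the right and rows downward; lengths in mm; the calibration is good to about 2 mm. A picture is of the moment at which its call begins. camera_model takes no time and is no camera call.
- job_done(): hands the job in, once; it reports no verdict.
The state is a dict: "time_s": time; "qpos": joint angles; "qvel": joint speeds; "effort": joint torques, N m; "ee_pos": TCP position; "ee_rot": TCP orientation; "force": force on the tool from outside, world axes, zero at the start; "torque": the same for the moment, N m; "gripper_width": finger opening in mm.
Only numpy, scipy, OpenCV 4.12 (cv2) and the standard library are available. Lean on these libraries where they do the work, as an engineer would, in place of code of your own. Each camera call takes 0.05 s, during which the arm holds its last target. There are 200 camera calls.

## Working session

There is one attempt and no reset: what is moved stays moved. The work goes in short steps, Python scripts to look and compute and a tool call to move; the robot and the scene stay as the last step left them, time stands still between calls to the robot, and variables do not carry over. Pictures are saved under pics/ and viewed, about 8 in all and at most 12, crops included, and the job is handed in when it is done.

Besides the shell and the picture viewer there is one more tool, called after "Request:" as name(argument=value, ...), one argument or row to a line, values as JSON. arm_command: Moves the arm, as the interface text tells. Its arguments: {"type":"object","properties":{"deltas":{"type":"string"},"force":{"type":"number"}},"required":["deltas"]}

```bash
ls; mkdir -p pics; python3 - <<'E'
from workcell import *
import cv2
for n in ("scene","top"):
    cv2.imwrite(f"pics/{n}0.png",cv2.resize(grab_frame(n)[:,:,::-1],None,fx=1.42,fy=1.42,interpolation=cv2.INTER_CUBIC))
    print(camera_model(n))
print(state())
E
```

```text
pics
{'fx': 458.0874997110135, 'fy': 458.0874997110135, 'cx': 269.56422119951304, 'cy': 213.39645317587522, 'rvec': array([ 2.25171365,  0.66239369, -0.29101741]), 'tvec': array([-460.25266173, -130.19191283, 1525.1922349 ])}
{'fx': 447.4426174726888, 'fy': 447.4426174726888, 'cx': 275.4376040143631, 'cy': 206.7272008282054, 'rvec': array([ 2.15825192, -2.16282259,  0.14092528]), 'tvec': array([   8.42654597,  545.40097351, 1240.90086425])}
{'time_s': 0.1, 'qpos': array([-7.58585935e+01,  1.83462452e+01,  8.96986540e+01, -3.07304450e-04,
        7.20434024e+01, -1.14659506e+00]), 'qvel': array([-0.00149928, -0.04872796, -0.26158583,  0.07709235,  0.06876734,
       -0.01804517]), 'effort': array([ 1.29667016e-03, -4.13332880e+01, -2.32510257e+01,  7.28734117e-02,
        4.21845820e-02, -5.85243811e-05]), 'ee_pos': array([ 151.49471974, -554.22310758,  213.22688607]), 'ee_rot': array([-1.79911710e+02, -1.47483046e-03,  1.52880953e+01]), 'force': array([-0.94186213,  0.3482446 , -0.59613719]), 'torque': array([-0.01029836, -0.00509953, -0.01946797]), 'gripper_width': 91.16369445054839}
```

View pics/scene0.png

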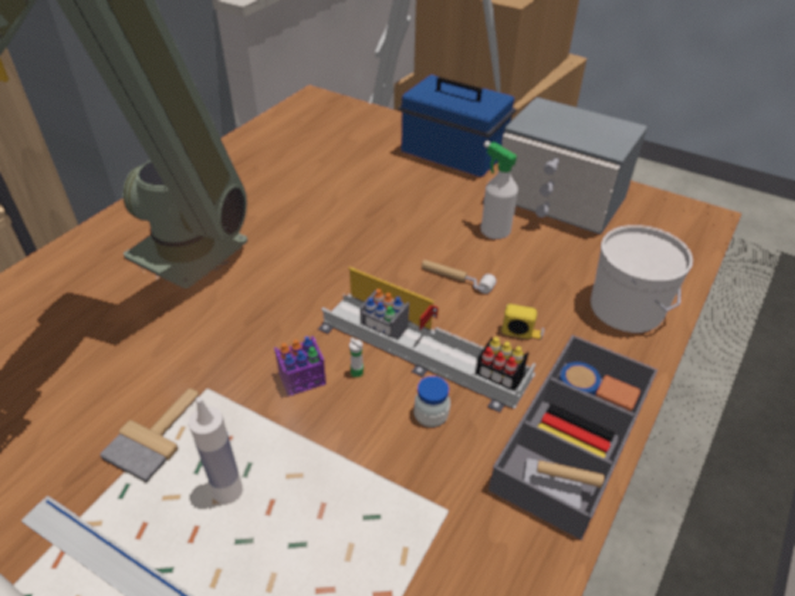

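View pics/top0.png

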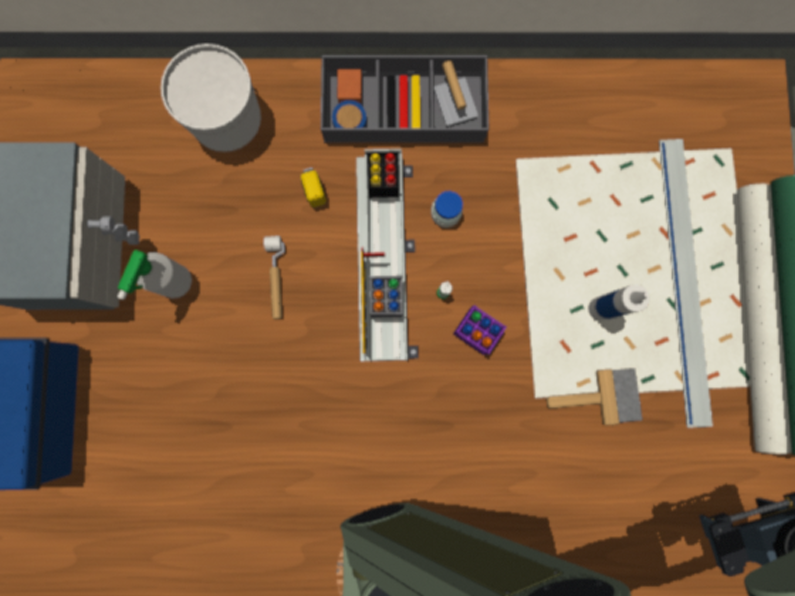

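The scene shows the grey rack in the chute, with the yellow flap on its left. In the top view the rack is near (386,296), the red stop near (373,255) and the purple look-alike at (480,330). Next I'll measure on a crop.

```bash
cat > h.py <<'E'
from workcell import *
import numpy as np, cv2
def cam(n):
    c=camera_model(n); R=cv2.Rodrigues(c['rvec'])[0]
    K=np.array([[c['fx'],0,c['cx']],[0,c['fy'],c['cy']],[0,0,1]]); return K,R,np.array(c['tvec'])
def ray(n,uv,z):
    K,R,t=cam(n); o=-R.T@t; d=R.T@np.linalg.inv(K)@np.array([uv[0],uv[1],1.]); return o+d*(z-o[2])/d[2]
def proj(n,P):
    K,R,t=cam(n); p=K@(R@np.array(P,float)+t); return p[:2]/p[2]
def crop(n,x0,y0,w,h,s,f):
    im=grab_frame(n)[:,:,::-1]; cv2.imwrite(f,cv2.resize(im[y0:y0+h,x0:x0+w],None,fx=s,fy=s,interpolation=cv2.INTER_CUBIC)); return im
E
python3 - <<'E'
from h import *
im=crop("top",235,100,75,160,3.7,"pics/a.png")
a=cv2.imread("pics/a.png")
im2=crop("scene",220,180,160,110,3.2,"pics/b.png")
b=cv2.imread("pics/b.png"); print(a.shape,b.shape)
H=max(a.shape[0],b.shape[0]); c=np.zeros((H,a.shape[1]+b.shape[1],3),np.uint8); c[:a.shape[0],:a.shape[1]]=a; c[:b.shape[0],a.shape[1]:]=b
cv2.imwrite("pics/c.png",c)
hsv=cv2.cvtColor(im,cv2.COLOR_BGR2HSV)
m=cv2.inRange(hsv,(18,130,90),(32,255,255)); m[:170]=0;m[256:]=0;m[:,:245]=0;m[:,262:]=0
for y in range(170,256,6): print(y,np.nonzero(m[y])[0])
r=cv2.inRange(hsv,(0,130,70),(6,255,255))|cv2.inRange(hsv,(172,130,70),(180,255,255)); r[:165]=0;r[195:]=0;r[:,:245]=0;r[:,290:]=0
print(np.argwhere(r).tolist())
E
```

```text
(592, 278, 3) (352, 512, 3)
170 []
176 []
182 [254 255]
188 [255]
194 [255 256]
200 [255 256]
206 [255 256]
212 [255 256]
218 [255 256]
224 [255 256]
230 [255 256]
236 [255 256]
242 [256]
248 [256]
254 []
[[178, 256], [178, 259], [178, 260], [178, 267], [178, 268], [179, 256], [179, 257], [179, 258], [179, 259], [179, 260], [179, 261], [179, 262], [179, 263], [179, 264], [179, 265], [179, 266], [179, 267], [179, 268], [179, 269], [180, 258], [180, 259]]
```

View pics/c.png

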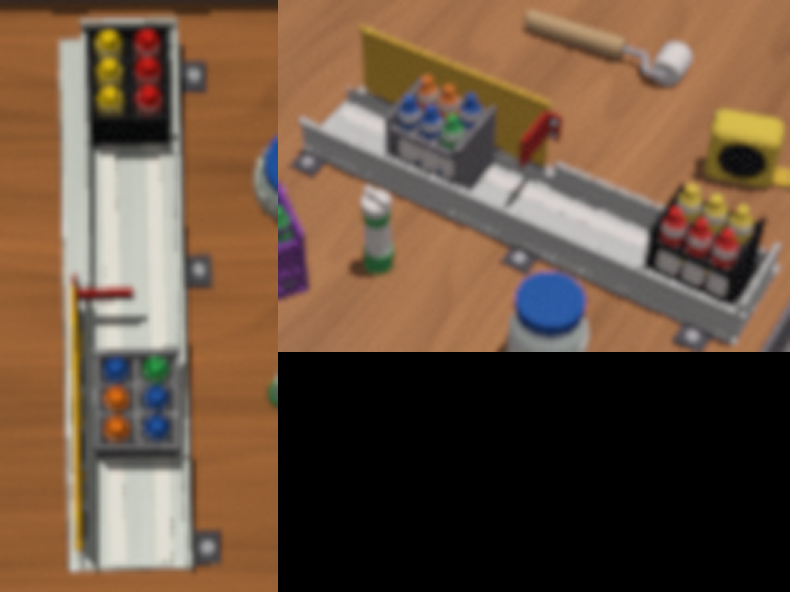

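```bash
python3 - <<'E'
from h import *
K,R,t=cam("top"); print("cam",-R.T@t)
px=lambda x,y:((x+.5)/3.7+235-.5,(y+.5)/3.7+100-.5)
def T(x,y,z,l): print(l,ray("top",px(x,y),z).round(1))
fy=np.arange(188,246,1.0)
im=grab_frame("top")[:,:,::-1]; hsv=cv2.cvtColor(im,cv2.COLOR_BGR2HSV)
m=cv2.inRange(hsv,(18,120,60),(34,255,255)); m[:186]=0;m[246:]=0;m[:,:250]=0;m[:,260:]=0
p=np.argwhere(m)[:,::-1]; P=np.array([ray("top",q,92)[:2] for q in p])
v=cv2.fitLine(P.astype(np.float32),cv2.DIST_L2,0,.01,.01).ravel(); print("flap line",v, "yaw",np.degrees(np.arctan2(v[1],v[0])))
T(76,280,92,"flap far top");T(81,550,92,"flap near top")
T(80,293,84,"stop root");T(132,293,84,"stop tip")
T(183,150,36,"Rwall outer far");T(192,568,36,"Rwall outer near"); T(71,571,20,"L curb near")
T(92,352,78,"rack FL");T(178,350,78,"rack FR");T(97,452,78,"rack RL");T(181,450,78,"rack RR")
for (x,y) in ((115,369),(155,367),(157,428),(117,430)): T(x,y,94,"cap")
E
```

```text
cam [ 388.06353508   15.72426641 1298.66378392]
flap line [9.9981177e-01 1.9401351e-02 5.1430554e+02 6.1543850e+01] yaw 1.1116852
flap far top [625.  63.  92.]
flap near top [425.8  58.7  92. ]
stop root [616.8  60.3  84. ]
stop tip [616.7  21.5  84. ]
Rwall outer far [739.4 -18.3  36. ]
Rwall outer near [413.7 -23.5  36. ]
L curb near [412.   68.9  20. ]
rack FL [573.2  51.4  78. ]
rack FR [574.6 -12.7  78. ]
rack RL [498.4  47.6  78. ]
rack RR [499.8 -14.6  78. ]
cap [558.1  34.1  94. ]
cap [559.6   4.7  94. ]
cap [514.5   3.3  94. ]
cap [513.1  32.6  94. ]
```

Chute origin is about (617.3, 17.5) with yaw about 1.1°, and the rack rear is at chute x ≈ -119. The plan is tool down, yaw 26°, opening 60 mm. That puts the pushing finger about 37 mm ahead and 79 mm to the right of the holding one.

Request:
arm_command(
  deltas="0 0 0 0 0 -10.7 60; 43 -31 0 0 0 0 60; 43 -31 0 0 0 0 60; 43 -31 0 0 0 0 60; 43 -31 0 0 0 0 60",
  force=40,
)

```text
time_s: 0.88
ee_pos: [252.4, -366.3, 214.0]
ee_rot: [180.0, -0.0, 26.0]
force: [0.9, -0.9, 0.5]
gripper_width: 60.2
```

Request:
arm_command(
  deltas="43 -31 0 0 0 0 60; 43 -31 0 0 0 0 60; 43 -31 0 0 0 0 60; 43 -31 0 0 0 0 60; 43 -31 0 0 0 0 60",
)

```text
time_s: 1.5
ee_pos: [377.8, -132.7, 214.1]
ee_rot: [180.0, -0.0, 26.0]
force: [0.4, -0.4, -0.4]
gripper_width: 59.7
```

Request:
arm_command(
  deltas="43 -31 10 0 0 0 60; 43 -31 20 0 0 0 60; 0 0 20 0 0 0 60; 0 0 0 0 0 0 60; 0 0 0 0 0 0 60",
)

```text
time_s: 2.12
ee_pos: [427.6, -41.3, 164.6]
ee_rot: [180.0, -0.0, 25.9]
force: [0.5, -1.1, 0.6]
gripper_width: 60.1
```

Request:
arm_command(
  deltas="22 -15.7 0 0 0 0 60; 22 -15.7 0 0 0 0 60; 0 0 30 0 0 0 60; 0 0 24 0 0 0 60; 0 0 0 0 0 0 60",
)

```text
time_s: 2.75
ee_pos: [452.4, 5.9, 109.6]
ee_rot: [-180.0, 0.1, 25.9]
force: [-0.3, 0.5, -0.5]
gripper_width: 59.6
```

```bash
python3 - <<'E'
from h import *
crop("top",215,130,110,150,3.7,"pics/a.png"); crop("scene",200,150,130,130,3,"pics/b.png")
a=cv2.imread("pics/a.png");b=cv2.imread("pics/b.png")
c=np.zeros((555,797,3),np.uint8); c[:,:407]=a; c[:390,407:]=b
cv2.imwrite("pics/d.png",c); print(state()['ee_pos'])
E
```

```text
[454.03363024   6.05569404 111.13978983]
```

View pics/d.png

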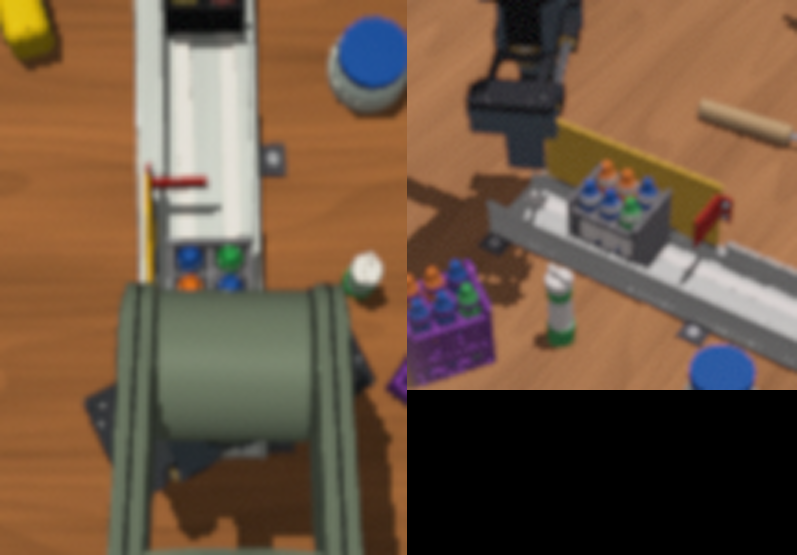

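The pushing finger's tip, at about (530,165) in the right-hand crop, is above and behind the rack and to the right of the flap. The arm hides the holding finger, so I'll descend in steps and watch the force.

Request:
arm_command(
  deltas="0 0 12 0 0 0 60; 0 0 12 0 0 0 60; 0 0 6 0 0 0 60; 0 0 0 0 0 0 60",
)

```text
time_s: 3.35
ee_pos: [452.7, 6.6, 79.3]
ee_rot: [-180.0, 0.1, 26.0]
force: [0.3, 0.2, 0.2]
gripper_width: 60.1
```

Request:
arm_command(
  deltas="0 0 12 0 0 0 60; 0 0 12 0 0 0 60; 0 0 11 0 0 0 60; 0 0 0 0 0 0 60; 0 0 0 0 0 0 60",
)

```text
time_s: 3.98
ee_pos: [453.4, 6.6, 44.9]
ee_rot: [180.0, -0.0, 26.0]
force: [-0.3, -0.6, -0.0]
gripper_width: 60.0
```

Request:
arm_command(
  deltas="4.7 -10 0 0 0 0 60; 4.7 -10 0 0 0 0 60; 0 0 0 0 0 0 60",
)

```text
time_s: 4.35
ee_pos: [453.1, 29.3, 45.2]
ee_rot: [180.0, -0.0, 26.1]
force: [-0.1, -2.1, 1.2]
gripper_width: 59.9
```

Request:
arm_command(
  deltas="4.7 -10 0 0 0 0 60; 4.7 -10 0 0 0 0 60; 0 0 0 0 0 0 60; 0 0 0 0 0 0 60",
)

```text
time_s: 4.85
ee_pos: [452.5, 50.6, 45.2]
ee_rot: [180.0, -0.0, 26.0]
force: [-0.8, -3.3, 2.6]
gripper_width: 60.1
```

```bash
python3 - <<'E'
from h import *
crop("top",215,130,110,150,3.7,"pics/a.png"); crop("scene",200,150,130,130,3,"pics/b.png")
a=cv2.imread("pics/a.png");b=cv2.imread("pics/b.png")
c=np.zeros((555,797,3),np.uint8); c[:,:407]=a; c[:390,407:]=b
cv2.imwrite("pics/e.png",c); s=state();print(s['ee_pos'],s['force'])
E
```

```text
[452.47197597  50.58516198  45.15808005] [-1.5537698  -2.67999473  3.16122886]
```

View pics/e.png

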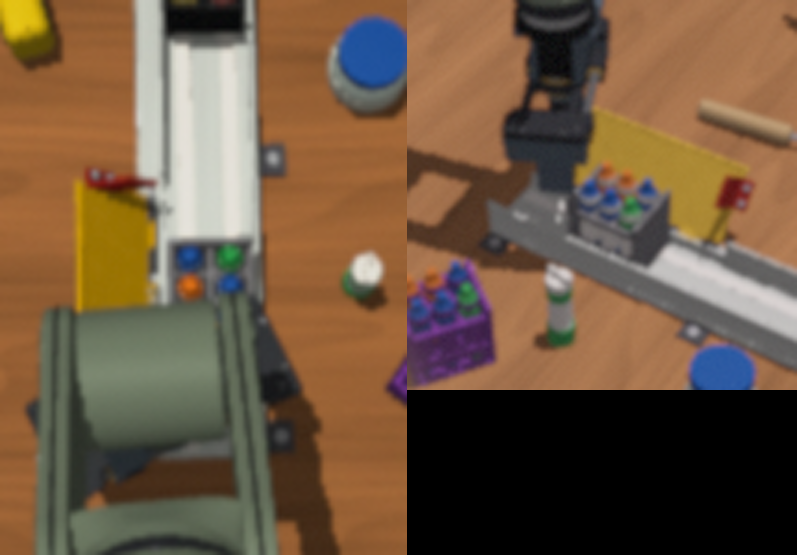

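The flap is tilted about 0.77 rad and the red stop swings clear left of the rack. Next I'll push along the chute.

Request:
arm_command(
  deltas="4.54 2.1 0 0 0 0 60; 4.54 2.1 0 0 0 0 60; 4.54 2.1 0 0 0 0 60; 4.54 2.1 0 0 0 0 60; 4.54 2.1 0 0 0 0 60",
)

```text
time_s: 5.58
ee_pos: [473.8, 50.8, 44.3]
ee_rot: [-179.8, 0.5, 26.0]
force: [-9.1, -3.3, 8.7]
gripper_width: 60.0
```

Request:
arm_command(
  deltas="4.54 2.1 0 0 0 0 60; 4.54 2.1 0 0 0 0 60; 4.54 2.1 0 0 0 0 60; 4.54 2.1 0 0 0 0 60; 4.54 2.1 0 0 0 0 60",
)

```text
time_s: 6.2
ee_pos: [498.5, 51.4, 44.3]
ee_rot: [-179.8, 0.5, 26.0]
force: [-10.1, -2.6, 8.9]
gripper_width: 59.6
```

```bash
python3 - <<'E'
from h import *
crop("top",215,130,110,150,3.7,"pics/a.png"); crop("scene",200,150,130,130,3,"pics/b.png")
a=cv2.imread("pics/a.png");b=cv2.imread("pics/b.png")
c=np.zeros((555,797,3),np.uint8); c[:,:407]=a; c[:390,407:]=b
cv2.imwrite("pics/f.png",c); s=state();print(s['ee_pos'],s['force'])
E
```

```text
[499.59777115  51.39344707  44.31660587] [-7.860512   -4.0945821   6.37291728]
```

View pics/f.png

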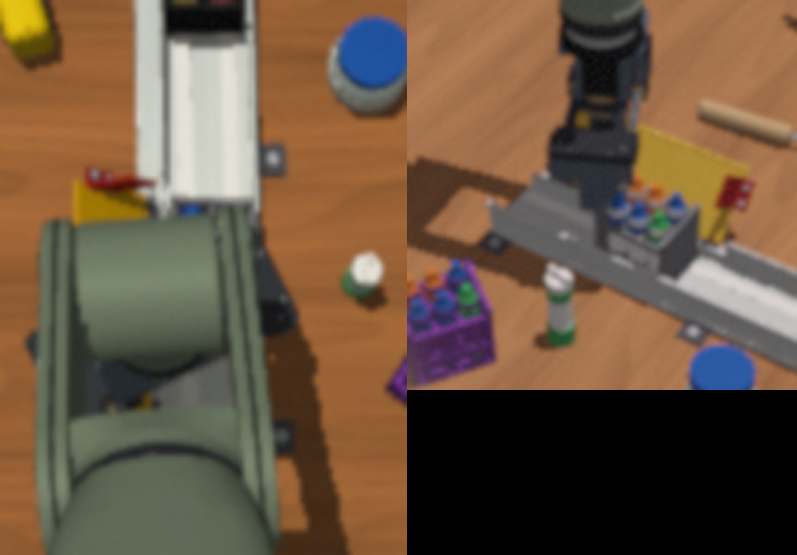

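The rack is moving and looks upright, but the upward force on the tool hints at a tendency to tip. I'll back off a little, lower the tips 8 mm and re-centre slightly, keeping the gate at about 0.9 rad.

Request:
arm_command(
  deltas="-4.54 -2.1 0 0 0 0 60; -1.75 3.6 4 0 0 0 60; 0 0 4 0 0 0 60; 0 0 0 0 0 0 60",
)

```text
time_s: 6.8
ee_pos: [499.2, 47.9, 37.5]
ee_rot: [180.0, -0.2, 25.9]
force: [-0.7, -1.9, 6.6]
gripper_width: 60.2
```

Request:
arm_command(
  deltas="4.54 2.1 0 0 0 0 60; 4.54 2.1 0 0 0 0 60; 4.54 2.1 0 0 0 0 60; 4.54 2.1 0 0 0 0 60; 4.54 2.1 0 0 0 0 60",
)

```text
time_s: 7.42
ee_pos: [517.8, 47.4, 36.4]
ee_rot: [-179.8, 0.6, 26.0]
force: [-10.6, -4.6, 10.9]
gripper_width: 60.3
```

```bash
python3 - <<'E'
from h import *
crop("top",215,130,110,150,3.7,"pics/a.png"); crop("scene",210,170,130,100,4,"pics/b.png")
a=cv2.imread("pics/a.png")[:250,:];b=cv2.imread("pics/b.png"); b=b[:400,:520]
c=np.zeros((600,800,3),np.uint8); c[:250,:260]=a[:,60:320]; c[:400,260:780]=b
cv2.imwrite("pics/g.png",c[:410]); s=state();print(s['ee_pos'],s['force'])
E
```

```text
[519.07667948  47.47960791  36.35534388] [-8.57208378 -4.39596021  7.79446725]
```

View pics/g.png

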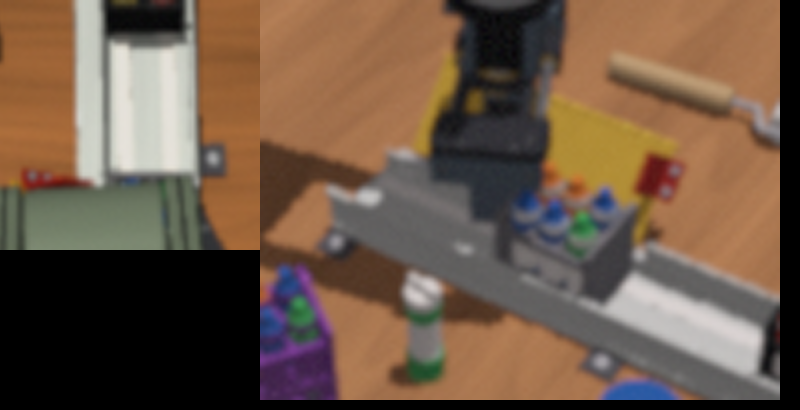

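The rack is upright and moving, and the gate is well open. Rear is at about x -65, so about 83 mm remain.

Request:
arm_command(
  deltas="4.54 2.1 0 0 0 0 60; 4.54 2.1 0 0 0 0 60; 4.54 2.1 0 0 0 0 60; 4.54 2.1 0 0 0 0 60; 4.54 2.1 0 0 0 0 60",
)

```text
time_s: 8.15
ee_pos: [543.3, 47.9, 36.3]
ee_rot: [-179.8, 0.5, 26.0]
force: [-10.1, -4.9, 8.2]
gripper_width: 60.4
```

Request:
arm_command(
  deltas="4.54 2.1 0 0 0 0 60; 4.54 2.1 0 0 0 0 60; 4.54 2.1 0 0 0 0 60; 4.54 2.1 0 0 0 0 60; 4.54 2.1 0 0 0 0 60",
)

```text
time_s: 8.78
ee_pos: [568.6, 48.4, 36.3]
ee_rot: [-179.8, 0.5, 26.0]
force: [-9.0, -5.1, 8.2]
gripper_width: 60.0
```

```bash
python3 - <<'E'
from h import *
crop("top",215,100,110,150,3.7,"pics/a.png"); crop("scene",225,170,130,100,4,"pics/b.png")
a=cv2.imread("pics/a.png")[:400,:];b=cv2.imread("pics/b.png"); b=b[:400,:520]
c=np.zeros((600,800,3),np.uint8); c[:400,:260]=a[:,60:320]; c[:400,260:780]=b
cv2.imwrite("pics/i.png",c[:410]); s=state();print(s['ee_pos'],s['force'])
E
```

```text
[569.59008986  48.36922224  36.30316275] [-7.05533112 -5.52744693  6.59658888]
```

View pics/i.png

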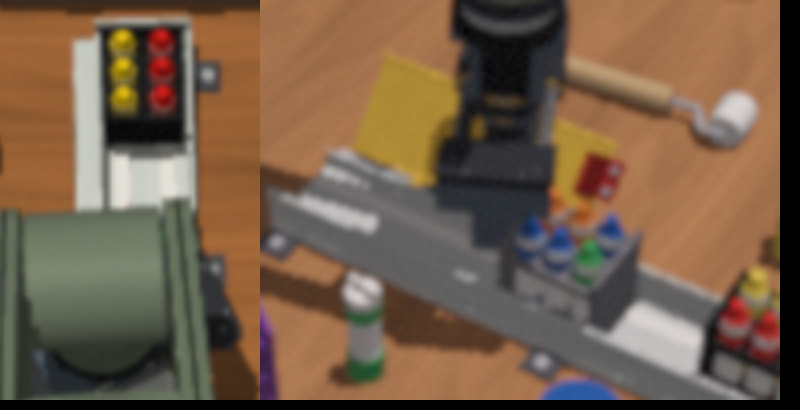

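Request:
arm_command(
  deltas="4.54 2.1 0 0 0 0 60; 4.54 2.1 0 0 0 0 60; 4.54 2.1 0 0 0 0 60; 4.54 2.1 0 0 0 0 60",
)

```text
time_s: 9.38
ee_pos: [588.7, 48.7, 36.3]
ee_rot: [-179.8, 0.5, 26.0]
force: [-9.0, -4.8, 7.6]
gripper_width: 59.8
```

Request:
arm_command(
  deltas="4.54 2.1 0 0 0 0 60; 4.54 2.1 0 0 0 0 60; 3 1.4 0 0 0 0 60; 0 0 0 0 0 0 60; 0 0 0 0 0 0 60",
)

```text
time_s: 10.0
ee_pos: [602.8, 49.0, 36.3]
ee_rot: [-179.9, 0.4, 26.0]
force: [-6.7, -5.0, 5.6]
gripper_width: 59.9
```

```bash
python3 - <<'E'
from h import *
crop("top",215,100,110,150,3.7,"pics/a.png"); crop("scene",235,170,130,100,4,"pics/b.png")
a=cv2.imread("pics/a.png")[:400,:];b=cv2.imread("pics/b.png"); b=b[:400,:520]
c=np.zeros((600,800,3),np.uint8); c[:400,:260]=a[:,60:320]; c[:400,260:780]=b
cv2.imwrite("pics/j.png",c[:410]); s=state();print(s['ee_pos'],s['force'])
E
```

```text
[602.79216834  48.94131329  36.30111181] [-7.20925645 -4.23263366  6.38224232]
```

View pics/j.png

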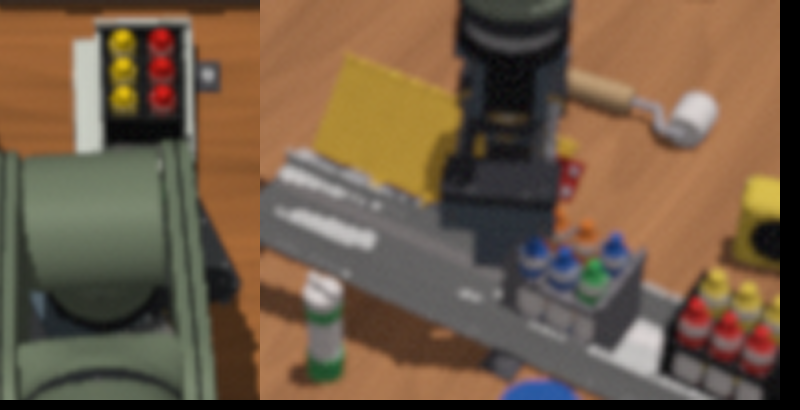

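```bash
python3 - <<'E'
from h import *
for x,y in ((597,265),(537,240),(617,240)): print(ray("scene",(235+(x-260)/4,170+y/4),93).round(1))
E
```

```text
[699.3   3.9  93. ]
[655.3   2.7  93. ]
[699.5  31.   93. ]
```

The caps put the rack rear at about +20, so it is past the stop and the gate is still held. I'll back off along the lane, rise 11 mm to clear the right wall, then let the flap follow the finger shut.

Request:
arm_command(
  deltas="-4.5 -2.1 0 0 0 0 60; -9 -4.2 0 0 0 0 60; -9 -4.2 0 0 0 0 60; -9 -4.2 0 0 0 0 60; -9 -4.2 0 0 0 0 60",
)

```text
time_s: 10.72
ee_pos: [565.3, 48.7, 38.2]
ee_rot: [179.8, -0.5, 25.9]
force: [4.8, -4.6, 3.5]
gripper_width: 60.0
```

Request:
arm_command(
  deltas="0 0 -6 0 0 0 60; 0 0 -6 0 0 0 60; -2.3 5 0 0 0 0 60; -2.3 5 0 0 0 0 60; -2.3 5 0 0 0 0 60",
)

```text
time_s: 11.35
ee_pos: [561.9, 32.3, 48.8]
ee_rot: [180.0, -0.0, 26.0]
force: [1.2, -2.6, 2.8]
gripper_width: 60.1
```

Request:
arm_command(
  deltas="-2.3 5 0 0 0 0 60; -2.3 5 0 0 0 0 60; -2.3 5 0 0 0 0 60; -2.3 5 0 0 0 0 60; -2.3 5 0 0 0 0 60",
)

```text
time_s: 11.98
ee_pos: [561.9, 4.9, 48.7]
ee_rot: [-180.0, 0.0, 26.0]
force: [0.7, -0.7, 0.6]
gripper_width: 60.1
```

Request:
arm_command(
  deltas="0 0 -15 0 0 0 60; 0 0 -30 0 0 0 60; 0 0 -40 0 0 0 60; 0 0 -45 0 0 0 60; 0 0 -20 0 0 0 60",
)

```text
time_s: 12.6
ee_pos: [563.4, 5.3, 203.1]
ee_rot: [179.9, -0.3, 26.0]
force: [-0.9, -0.4, -0.2]
gripper_width: 60.0
```

Request:
arm_command(
  deltas="-40 -20 0 0 0 0 60; -50 -22 0 0 0 0 60; -50 -22 0 0 0 0 60; -50 -22 0 0 0 0 60; 0 0 0 0 0 0 60",
)

```text
time_s: 13.22
ee_pos: [350.1, -0.6, 199.7]
ee_rot: [-180.0, -0.0, 26.0]
force: [0.2, 0.3, 0.1]
gripper_width: 60.0
```

```bash
python3 - <<'E'
from h import *
crop("top",215,90,100,160,3.6,"pics/a.png"); crop("scene",220,170,140,110,3.1,"pics/b.png")
a=cv2.imread("pics/a.png");b=cv2.imread("pics/b.png")
c=np.zeros((600,800,3),np.uint8); c[:a.shape[0],:a.shape[1]]=a; c[:b.shape[0],360:360+b.shape[1]]=b
cv2.imwrite("pics/k.png",c); s=state();print(s['ee_pos'],s['force'],s['time_s'])
E
```

```text
[354.46493079  -0.71067971 200.18463566] [1.06919429 0.87679643 0.99285205] 13.325
```

View pics/k.png

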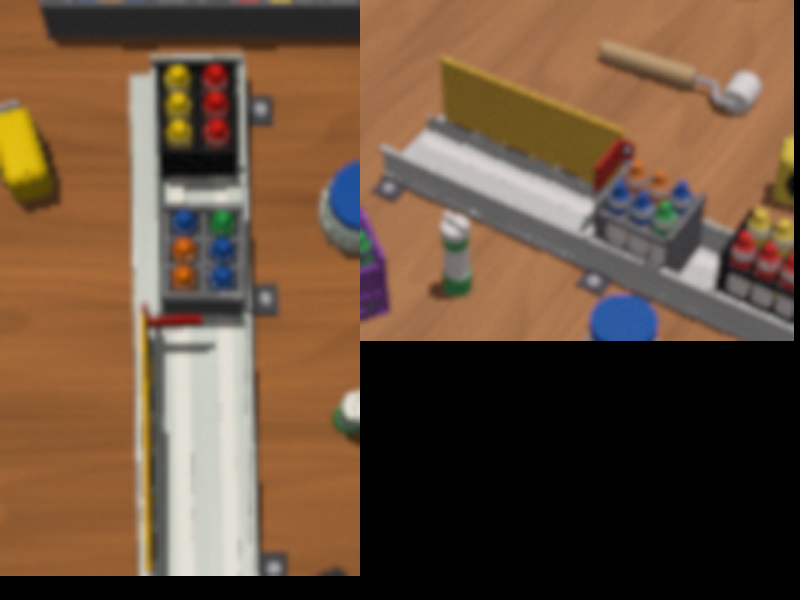

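The gate is upright and shut, with the red stop at (175,320). The rack's rear edge at (200,302) is past it, upright and centred, with a gap to the black rack.

```bash
python3 -c "
from workcell import *
print(job_done())"
```

```text
the job is handed in; nothing more can be done
None
```

I pushed the grey rack past the red stop with the gate held open, let the gate close behind it, and handed the job in at about 13 s of the 48 s allowed.

- **How it went:** One finger held the flap at about 0.75–0.9 rad, judged from the picture and the finger position. The other finger, about 37 mm ahead, pushed the rack until its rear wall was about 20 mm past the stop. I then backed off, and the flap followed the finger shut before I lifted the hand clear.
- **Mid-push change:** The upward force on the tool suggested the rack might tip, so I lowered the fingertips 8 mm partway. An upward force of 6–11 N remained for the rest of the push, but the rack looked upright in every picture.
- **Last checks:** The final picture shows the gate upright and shut. The rack is flat and centred, clear of both the stop and the black rack. The other things visible in that close-up look unmoved; the spray bottle, cartridge and paste brush were outside it. The hand is free, with about 1 N or less on the wrist.
- **Rear-wall position:** The finger position put it at +19 mm and the tube caps at about +22 mm, so the two agree within camera accuracy. I did not measure the contact force between gate and rack.

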